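# Square up a tile mould by its two diagonals

### The arm

A 7-joint arm with a two-finger parallel gripper is mounted at the origin on the work surface. World frame = base frame: x ahead of the robot, y to its left, z up, the work surface at z = 0. Lengths are in m, angles in degrees, forces in N, time in s.
With the tool pointing down it reaches from about 0.35 to 0.775 m from the base axis. Payload 3.1 kg.
Tool frame: the origin (TCP) lies midway between the tips of the shut fingers; the grasp point (between the pads) lies 19 mm behind it; z points along the fingers, y is the direction in which the jaws open and shut (so a half turn about z gives the same grasp; the last joint's range is limited). The gripper opens to 85 mm and grips with 20 to 120 N. Pads are 22 mm wide; open, the fingers measure 114 mm over their backs; the gripper's body (76 mm by 85 mm) begins 54 mm behind the grasp point. The pads swing forward as they close: fully open they stand 13 mm farther back than shut.
Start: joints at [-73.551, 17.813, 0.802, 86.603, -0.252, 75.585, -1.558], TCP at [0.178, 0.521, 0.231] pointing down, gripper open.
Joint ranges: [-154.91, 154.91], [-16.99, 109.72], [-72.82, 74.43], [7.12, 147.25], [-82.49, 262.49], [11.32, 116.49], [-174.64, 174.64]. Speed limits (degrees/s): [159.86, 159.86, 180, 180, 180, 180, 180].

### API

Orientations are given as [roll, pitch, yaw] about the fixed x, y, z axes, in that order (R = Rz(yaw) Ry(pitch) Rx(roll)).
In Python, from station import * gives the robot as it stands. The module is installed in compiled form; this text tells all that it offers.
- The arm moves only by the shell command python3 -m handwheel 'ROWS'. ROWS is JSON, a list of rows, each a list of 7 numbers: the opening, from 0 (shut) to 1 (fully open), then the shift along the tool's x, y, z in cm, then the turn, a rotation vector about the tool's x, y, z in degrees. In form: [[jaw, x, y, z, ax, ay, az], ...]. A call has 1 to 12 rows; each row shifts and turns the commanded pose from where the row before left it, along the tool's axes as they then stand; what a row does not reach is not made up. A row lasts 1/10 s, in which the tool goes at most 50 mm and 8.59 degrees, less where a joint would pass 70% of its speed; a pose out of reach is approached as far as the arm can. A call is refused whole if a number of a shift passes 5 or a number of a turn 8.59, either way. A call with a gripper value outside its range is refused whole. The fingers move at their own pace and stop on an object; the grip force is fixed at half the most. Time passes only in rows, so rows that do not move let the fingers close. It gives the time, the measured TCP pose, the force and the opening at its end, in the units of the state.
- sense(): the state, without advancing time (a new reading comes with each control period).
- snapshot(name): name is "scene" or "top" or "wrist"; returns a dict with "frame" (480x640x3 uint8, red, green, blue), "range_z" (480x640 float32, m along the optical axis (not along the pixel's ray), 0 where there is no reading), "intrinsics" (3x3 intrinsics, pixels), "distortion" ([k1, k2, p1, p2, k3] as OpenCV has them; the pictures are not rectified), "world_from_camera" (4x4, takes a point from camera to world coordinates). Camera axes: x right, y down, z forward; pixel columns grow to the right and rows downward; lengths in m; the calibration is good to about 2 mm. A picture is of the moment at which its call begins.
- hand_in(): hands the job in, once; it reports no verdict.
Trained networks look in a picture, given as the dict that the camera call returned (one of the last four; its "shot" number tells which), for a name from the list of things; names that differ only in an ending like _2 or _b are one class to them, and where a whole thing is asked for, a point or a joint stands for the part that bears it (a point fixed in the world has none). Each returns a list of dicts, best first, with "conf" (0 to 1); they miss things now and then, are a little off and sometimes report something else, mostly with a low value. They report only what shows in the picture. A call takes as long as a camera call.
- regions_of(query, picture): "mask" (480x640 bool, what is visible of it) and "pixel" ([column, row] in pixels, amid what is visible of it).
- place_of(query, picture): "pixel" ([column, row] in pixels: a listed point, or the origin of a listed thing).
The state is a dict: "clock": time; "qpos": joint angles; "qvel": joint speeds; "tau": joint torques, N m; "tool_pos": TCP position; "tcp_rot": TCP orientation; "wrist_force": force on the tool from outside, world axes, zero at the start; "moment": the same for the moment, N m; "finger_gap": finger opening in m.
Only numpy, scipy, OpenCV 4.12 (cv2) and the standard library are available. Lean on these libraries where they do the work, as an engineer would, in place of code of your own. Each camera call takes 0.05 s, during which the arm holds its last target. There are 200 camera calls.

### The job

Check the square wooden tile mould with the sprung slide rule: lay the rule flat inside it from the near left to the far right corner, let it spring out against both corners and take the reading, then do the same from the near right to the far left corner. If the two readings differ, ease the mould's far bar sideways by its peg, gently enough that the rubber-mounted peg never comes near its stop, until the two diagonals are equal to within 4 mm. Leave the rule lying across that second diagonal, and leave the clay box, the bowl and the tool jar where they stand.

Things in the scene. Friction and masses are not known exactly. Their poses are not given: they have to be found in the camera images.
- frame: Tile mould: 4 wooden bars 20 mm wide, 25 mm tall, hinged at the corners, on a plywood board (250 x 252 x 12 mm, its top 12 mm above the table). Inside, each side is 180 mm: both diagonals are 254.6 mm when square. Origin: middle of the square mould, on the board's top. The near bar (inner face at x = -90 mm) is fixed; the far bar stays parallel to it and shifts up to 16 mm in y as the mould leans.
- near_left (a point): Inner corner of the mould, near bar and left bar (fixed), 7 mm above the board, 19 mm above the table. Near, far, left, right are as seen from the robot.
- near_right (a point): Inner corner of the mould, near bar and right bar (fixed), 7 mm above the board.
- far_left (a point): Inner corner, far bar and left bar (moves with the far bar), 7 mm above the board. Each mm that the far bar shifts to the left (+y) makes near right - far left 0.7 mm longer and near left - far right 0.7 mm shorter.
- far_right (a point): Inner corner, far bar and right bar (moves with the far bar), 7 mm above the board. Hinge friction holds the mould in any lean: the far bar needs about 8 N sideways to move, plus about 1.2 N for each 10 mm/s.
- peg_mid (a point): Middle of an upright round wooden peg, 16 mm across and 45 mm tall, on the middle of the far bar. The bar's top is 37 mm above the table, the peg's middle 61 mm, its top 83 mm. It can be pinched or pushed along the bar (the mould's y).
- peg (a joint): How far the peg has yielded along the far bar in its rubber mount (m), + towards the mould's +y, 0 at rest, stops at +-0.014. 1.5 N per mm: it yields 5 to 6 mm before the far bar starts to move and springs back when let go, while the mould stays where it was pushed to. More than 12 mm (18 N) is too hard.
- rule_mid (a point): Sprung slide rule: wooden stick 20 mm wide, 12 mm high, with an aluminium slide along it and a round white nose at each end; 264 mm long over the noses when free; about 180 g, lying on the table at the start. This point is on the stick, 27 mm above its underside, midway between the noses (and between the two tabs) when free; x along the rule towards the slide's nose, z up.
- nose_a (a point): Centre of the stick's nose (10 mm across, 14 mm tall, slippery), 7 mm above the rule's underside, x = -127 mm from rule_mid. Seated in a corner its axis is 7 mm from the corner. The stick's tab: an upright aluminium plate 5 mm thick, 24 mm wide across the rule, from 12 to 54 mm above the underside; the slide carries one like it, 60 mm apart over their outer faces when free.
- nose_b (a point): Centre of the slide's nose, x = +127 mm from rule_mid when free, less the value of joint slide. Pinching the two tabs together along the rule draws the slide in, to 26 mm over the tabs and 230 mm over the noses; so pinched the rule can be carried, and it springs out when let go. The middle of the tabs is always midway between the noses.
- slide (a joint): The rule's reading: how far the slide is pushed in (m), 0 when free (264 mm over the noses) to 0.034 (230 mm). The spring pushes with 2 N at 0, 4.5 N at 0.034. Seated in two corners, the rule is about 4 mm shorter over its noses than the diagonal, so a square mould reads about 0.0135 on both diagonals.
- clay_box: Bystander: open square terracotta box, 75 x 75 x 85 mm, origin at the centre of its underside. The rule and this box lie one to the left and one to the right of the mould.
- slip_bowl: Bystander: white ceramic bowl, 120 mm across, 55 mm tall, origin at the centre of its underside.
- tool_jar: Bystander: steel jar, 72 mm across, 100 mm tall, with wooden tools standing to about 180 mm; origin at the centre of its underside.

How it is judged:
By the outcome, as a careful person would: the job done as asked, in the order asked, and still so for the second after the job is handed in, with the robot touching nothing.
It also fails if it takes over 64 s, if anything falls off the work surface, if the arm or the gripper's body presses on something with over 40 N, if the wrist force passes 120 N, or if a joint passes its speed limit or range.

## Working session

There is one attempt and no reset: what is moved stays moved. The work goes in short steps, Python scripts to look and compute and a shell command to move; the robot and the scene stay as the last step left them, time stands still between calls to the robot, and variables do not carry over. Pictures are saved under pics/ and viewed, about 8 in all and at most 12, crops included, and the job is handed in when it is done.

```bash
mkdir -p pics
cat > h.py <<'E'
from station import *
import numpy as np, cv2
from scipy.spatial.transform import Rotation as R
def ray(pic,px):
    u=cv2.undistortPoints(np.array([[px]],float),np.array(pic["intrinsics"]),np.array(pic["distortion"]))[0,0]
    T=np.array(pic["world_from_camera"]); return T[:3,3],T[:3,:3]@np.array([u[0],u[1],1])
def atz(pic,px,z):
    o,d=ray(pic,px); return o+d*(z-o[2])/d[2]
def depthpt(pic,px):
    o,d=ray(pic,px); c,r=map(int,np.round(px)); w=pic["range_z"][r-1:r+2,c-1:c+2]; return o+d*np.median(w)
def save(pic,n,crop=None):
    im=pic["frame"][:,:,::-1]
    if crop: im=im[crop[1]:crop[3],crop[0]:crop[2]]; im=cv2.resize(im,None,fx=800/im.shape[1],fy=800/im.shape[1])
    cv2.imwrite("pics/"+n,im)
Z=dict(near_left=.019,near_right=.019,far_left=.019,far_right=.019,peg_mid=.061,rule_mid=.027,nose_a=.007,nose_b=.007,clay_box=0,slip_bowl=0,tool_jar=0,frame=.012)
def look(pic,names,dz=0):
    for n in names:
        for p in place_of(n,pic)[:2]:
            print(n,round(p["conf"],2),np.round(p["pixel"],1),np.round(1000*atz(pic,p["pixel"],Z[n]+dz),1))
np.set_printoptions(suppress=True)
E
python3 - <<'E'
from h import *
s=sense();print(s)
for c in("top","scene"):
    p=snapshot(c);print(c,np.round(p["world_from_camera"],3).tolist());look(p,Z);save(p,c+"0.png")
E
```

```text
{'clock': 0.0, 'qpos': array([-73.55296629,  17.86104241,   0.80148177,  86.69279299,
        -0.25271929,  75.58453157,  -1.55943296]), 'qvel': array([ 0.05179782, -0.0359437 , -0.04115198, -0.02794138,  0.0143664 ,
        0.06600375, -0.04025452]), 'tau': array([ -0.00019566, -37.9921782 ,   0.14596537, -23.05904388,
         0.01221989,   0.01335178,   0.00001121]), 'tool_pos': array([0.17732106, 0.51985155, 0.23020938]), 'tcp_rot': array([-179.86348971,    0.00491968,  161.16718164]), 'wrist_force': array([-0.3028386 , -0.38207123,  0.42015786]), 'moment': array([0.00565097, 0.03345702, 0.032126  ]), 'finger_gap': 0.0855484075449738}
top [[-0.007, -0.985, 0.172, 0.344], [-1.0, 0.009, 0.01, -0.017], [-0.012, -0.172, -0.985, 1.115], [0.0, 0.0, 0.0, 1.0]]
near_left 0.72 [276.3 293.7] [436.5  95.6  19. ]
near_right 0.66 [353.9 297.1] [427.7 -75.2  19. ]
far_left 0.76 [276.3 212.8] [619.9  97.3  19. ]
far_left 0.18 [352.5 296.1] [430.  -72.1  19. ]
far_right 0.71 [354.5 216.7] [609.1 -79.7  19. ]
peg_mid 0.54 [314.6 200.2] [636.8   9.2  61. ]
peg_mid 0.35 [271.7 209.7] [616.4 103.   
[... 768 characters left out ...]
269.3] [630.9  94.5  19. ]
far_right 0.71 [186.  265.6] [ 450.  -306.1   19. ]
far_right 0.59 [297.8 284.2] [609.3 -80.3  19. ]
peg_mid 0.57 [338.1 267.9] [633.9   9.4  61. ]
peg_mid 0.17 [208.5 355.7] [ 748.8 -316.5   61. ]
rule_mid 0.93 [406.5 198.2] [434.7 312.6  27. ]
rule_mid 0.21 [338.3 268.5] [606.8  23.8  27. ]
nose_a 0.77 [428.  229.7] [552.7 311.    7. ]
nose_a 0.72 [377.2 180.8] [306.8 291.2   7. ]
nose_b 0.77 [428.  229.7] [552.7 311.    7. ]
nose_b 0.72 [377.2 180.8] [306.8 291.2   7. ]
clay_box 0.71 [188.  265.8] [ 432.9 -301.2    0. ]
slip_bowl 0.69 [205.1 355.3] [ 702.  -321.8    0. ]
tool_jar 0.91 [474.9 274.4] [729.  331.9   0. ]
frame 0.79 [323.5 254.4] [535.9  16.7  12. ]
```

Run:
```python
from h import *
a=cv2.imread("pics/top0.png")[130:390,140:500]
cv2.imwrite("pics/t0.png",cv2.resize(a,(800,578),interpolation=cv2.INTER_CUBIC))
```

```text
(no output)
```

View pics/t0.png

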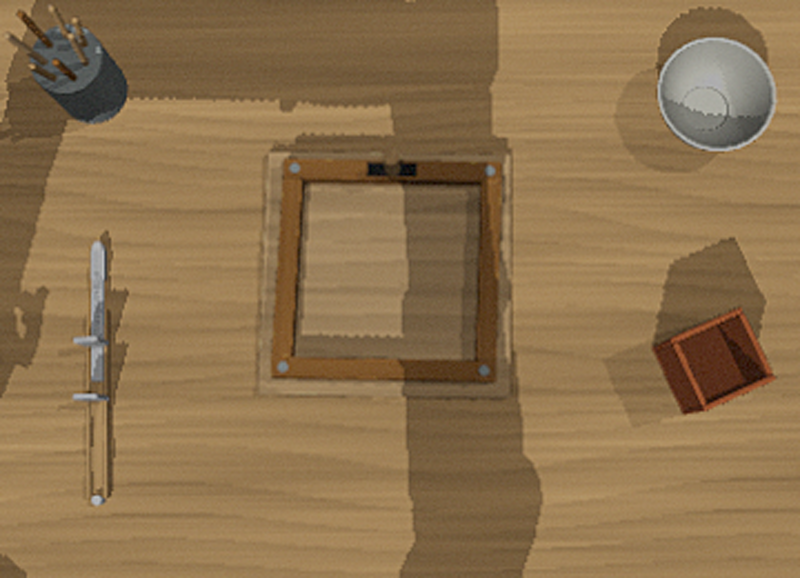

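The picture shows the mould in the middle (peg dark at ~(392,170) in the crop), the rule at left along x with its slide end far ((97,245) to (97,498)), and the clay box at right. The mould leans only a little. I'll move over the rule for a wrist view.

```bash
python3 -m handwheel '[[1,-3.1,-1.2,-0.2,0,0,0],[1,-3.1,-1.2,-0.2,0,0,0],[1,-3.1,-1.2,-0.2,0,0,0],[1,-3.1,-1.2,-0.2,0,0,0],[1,-3.1,-1.2,-0.2,0,0,0],[1,-3.1,-1.2,-0.2,0,0,0],[1,-3.1,-1.2,-0.2,0,0,0],[1,-3.1,-1.2,-0.2,0,0,0],[1,-3.1,-1.2,-0.2,0,0,0],[1,-3.1,-1.2,-0.2,0,0,0]]'
python3 -m handwheel '[[1,0,0,0,0,0,8],[1,0,0,0,0,0,8],[1,0,0,0,0,0,8],[1,0,0,0,0,0,8],[1,0,0,0,0,0,8],[1,0,0,0,0,0,8],[1,0,0,0,0,0,8],[1,0,0,0,0,0,8],[1,0,0,0,0,0,7],[1,0,0,0,0,0,0]]'
python3 - <<'E'
from h import *
s=sense();print(s["clock"],s["tool_pos"],s["tcp_rot"],s["qpos"])
p=snapshot("wrist");print(np.round(p["world_from_camera"],3).tolist());look(p,["rule_mid","nose_a","nose_b"]);save(p,"w1.png")
E
```

```text
clock: 2.3
tool_pos: [0.4331, 0.306, 0.2516]
tcp_rot: [180.0, 0.0, 161.2]
wrist_force: [0.6, 0.2, 0.4]
finger_gap: 0.0853
clock: 3.3
tool_pos: [0.4322, 0.307, 0.2513]
tcp_rot: [180.0, 0.0, 90.2]
wrist_force: [0.3, 0.2, -0.0]
finger_gap: 0.0853
3.3 [0.43216445 0.30700473 0.25132122] [179.99387896   0.00462726  90.19028414] [-54.72742776  15.30349468  22.31517174  88.30697251  -5.88319925
  77.54870494 -31.66676456]
[[1.0, 0.003, 0.001, 0.432], [0.004, -0.947, -0.321, 0.392], [0.0, 0.321, -0.947, 0.393], [0.0, 0.0, 0.0, 1.0]]
nose_a 0.75 [452.7 192.8] [561.3 312.    7. ]
nose_a 0.72 [188.3 203.6] [308.4 300.5   7. ]
nose_b 0.75 [452.7 192.8] [561.3 312.    7. ]
nose_b 0.72 [188.3 203.6] [308.4 300.5   7. ]
```

View pics/w1.png

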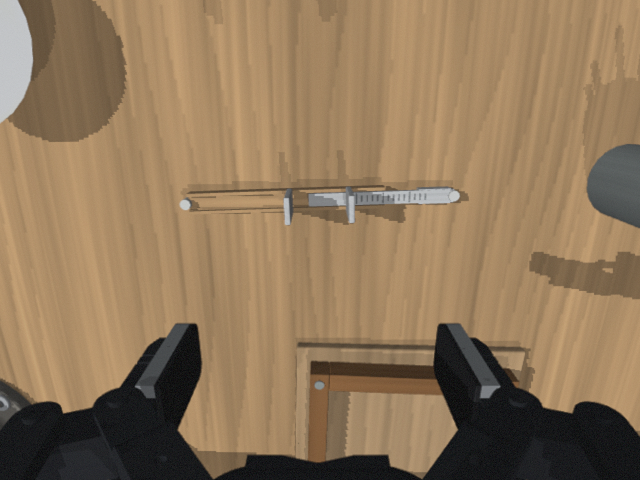

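The rule's noses are at (185,204) and (454,196), and the tabs at x≈289 and 351 lie midway between the fingers. I'll go down and pinch.

```bash
python3 -m handwheel '[[1,-0.1,0.25,3,0,0,-2],[1,0,0,4.5,0,0,0],[1,0,0,4.5,0,0,0],[1,0,0,4,0,0,0],[1,0,0,3,0,0,0],[1,0,0,2.5,0,0,0],[1,0,0,1.5,0,0,0],[1,0,0,0.5,0,0,0],[1,0,0,0,0,0,0],[0,0,0,0,0,0,0],[0,0,0,0,0,0,0],[0,0,0,0,0,0,0]]'
python3 -m handwheel '[[0,0,0,0,0,0,0],[0,0,0,0,0,0,0],[0,0,0,0,0,0,0]]'
python3 - <<'E'
from h import *
p=snapshot("scene");save(p,"s1.png",(330,150,490,270))
E
```

```text
clock: 4.7
tool_pos: [0.4348, 0.3071, 0.0183]
tcp_rot: [180.0, -0.1, 92.2]
wrist_force: [-3.8, 0.2, 11.4]
finger_gap: 0.044
clock: 5.0
tool_pos: [0.4353, 0.308, 0.0193]
tcp_rot: [179.9, -0.2, 92.2]
wrist_force: [-4.6, -0.8, 11.8]
finger_gap: 0.0246
```

View pics/s1.png

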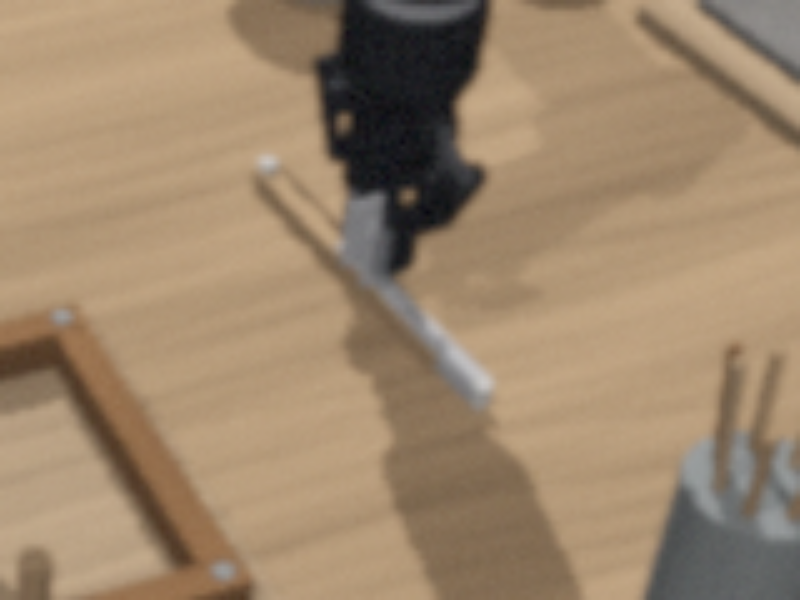

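The rule is pinched shut, with its slide drawn in. I'll lift it, carry it over the mould and turn it.

```bash
python3 -m handwheel '[[0,0,0,-1,0,0,0],[0,0,0,-2.5,0,0,0],[0,0,0,-4,0,0,0],[0,0,0,-4,0,0,0],[0,0,0,-4,0,0,0],[0,-1,0.2,-3.5,0,0,0],[0,-2,0.5,-1,0,0,0],[0,-3,0.8,0,0,0,0],[0,-3,0.8,0,0,0,0],[0,-3,0.8,0,0,0,0],[0,-3,0.8,0,0,0,0],[0,-3,0.8,0,0,0,0]]'
python3 -m handwheel '[[0,-3,0.8,0,0,0,0],[0,-3,0.8,0,0,0,0],[0,-3,0.8,0,0,0,0],[0,-2,0.5,0,0,0,0],[0,-1.1,0.2,0,0,0,4],[0,0,0,0,0,0,8],[0,0,0,0,0,0,8],[0,0,0,0,0,0,8],[0,0,0,0,0,0,8],[0,0,0,0,0,0,8],[0,0,0,0,0,0,5.8],[0,0,0,0,0,0,0]]'
python3 - <<'E'
from h import *
s=sense();print(s["clock"],s["tool_pos"],s["tcp_rot"],s["finger_gap"])
p=snapshot("wrist");print(np.round(p["world_from_camera"],3).tolist());look(p,["near_left","near_right","far_left","far_right","peg_mid","nose_a"]);save(p,"w2.png")
p=snapshot("top");look(p,["near_left","near_right","far_left","far_right","peg_mid"])
E
```

```text
clock: 6.25
tool_pos: [0.4885, 0.1262, 0.2167]
tcp_rot: [180.0, -0.0, 92.2]
wrist_force: [0.3, 0.7, -2.6]
finger_gap: 0.0246
clock: 7.45
tool_pos: [0.5237, 0.0079, 0.2165]
tcp_rot: [-180.0, 0.0, 42.4]
wrist_force: [-0.4, 0.3, -2.1]
finger_gap: 0.0246
7.45 [0.52370155 0.0079256  0.21648711] [-179.99501436    0.00592131   42.3670666 ] 0.024584968115054763
[[0.674, -0.7, -0.237, 0.585], [-0.739, -0.639, -0.216, 0.066], [0.0, 0.321, -0.947, 0.358], [0.0, 0.0, 0.0, 1.0]]
near_left 0.93 [166.3 196.8] [444.8 109.6  19. ]
far_left 0.7 [318.7  30.5] [624.4 100.3  19. ]
far_right 0.6 [475.6 194.7] [621.4 -81.1  19. ]
peg_mid 0.91 [425.5 112.1] [631.5   6.9  61. ]
peg_mid 0.61 [ 62.5 316.8] [321.5 109.7  61. ]
nose_a 0.78 [570.8 312.9] [ 610.2 -244.7    7. ]
nose_a 0.68 [ 63.5 317.2] [274.  116.7   7. ]
near_left 0.44 [454.2 292.1] [ 436.7 -296.3   19. ]
near_right 0.58 [352.8 294.9] [432.6 -72.8  19. ]
near_right 0.28 [181.2 169. ] [726.9 319.4  19. ]
far_right 0.43 [357.4 214.5] [614.1 -86.4  19. ]
```

View pics/w2.png

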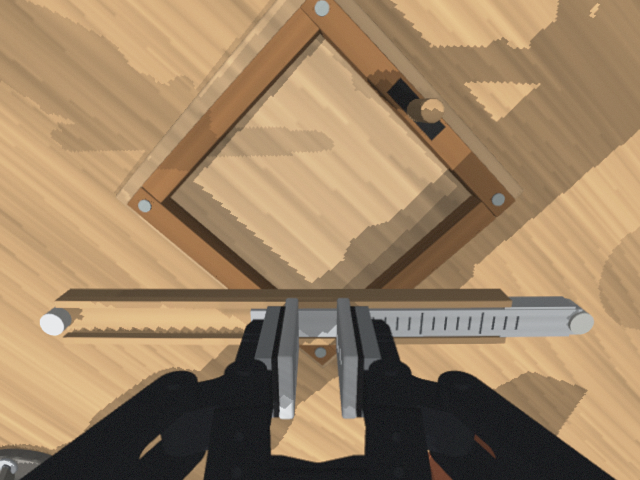

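The view shows the four hinge pins (NL (145,206), FL (322,8), FR (498,200), NR (320,352)), the peg top at (431,108) and the held rule's noses at (55,322) and (581,323). I'll work out the geometry from the pins.

```bash
cat >> h.py <<'E'
def pins(pic,px,z=.037):
    P={k:atz(pic,v,z)[:2]*1000 for k,v in px.items()}
    f=lambda a,b:(np.linalg.norm(P[a]-P[b])).round(1)
    print({k:v.round(1) for k,v in P.items()},"NLFR",f("NL","FR"),"NRFL",f("NR","FL"),"sides",f("NL","NR"),f("FL","FR"),f("NL","FL"),f("NR","FR"))
    return P
E
python3 - <<'E'
from h import *
im=cv2.imread("pics/w2.png"); p=snapshot("wrist")
hsv=cv2.cvtColor(im,cv2.COLOR_BGR2HSV); px={}
for k,(c,r) in dict(NL=(145,206),FL=(322,8),FR=(498,200),NR=(320,352)).items():
    r0=max(0,r-13);w=hsv[r0:r+13,c-13:c+13]; m=(w[...,1]<70)&(w[...,2]>70)
    y,x=np.nonzero(m); px[k]=[x.mean()+c-13,y.mean()+r0]; print(k,m.sum(),px[k],depthpt(p,px[k]))
P=pins(p,px); pins(p,px,.039)
for q in([55,322],[581,323]): print(depthpt(p,q))
print(p["intrinsics"],sense()["tool_pos"])
E
```

```text
NL 129 [np.float64(144.1782945736434), np.float64(205.45736434108528)] [0.43514744 0.11642011 0.03761977]
FL 187 [np.float64(321.55080213903744), np.float64(7.732620320855615)] [0.63457694 0.10675301 0.03819298]
FR 137 [np.float64(497.86131386861314), np.float64(199.03649635036496)] [ 0.62961682 -0.08870404  0.03782312]
NR 100 [np.float64(320.12), np.float64(352.13)] [ 0.43028022 -0.0792482   0.03792974]
{'NL': array([434.9, 116.5]), 'FL': array([634.8, 106.9]), 'FR': array([629.7, -89.1]), 'NR': array([429.8, -79.7])} NLFR 283.3 NRFL 277.1 sides 196.3 196.1 200.1 200.1
{'NL': array([435.8, 116.2]), 'FL': array([634.5, 106.6]), 'FR': array([629.5, -88.1]), 'NR': array([430.8, -78.8])} NLFR 281.5 NRFL 275.4 sides 195.0 194.9 198.9 198.9
[0.44988428 0.08868887 0.21037319]
[ 0.59597472 -0.07271572  0.20960216]
[[412.95043851   0.         317.26396898]
 [  0.         412.95043851 243.41048284]
 [  0.           0.           1.        ]] [0.52406017 0.00810428 0.21630952]
```

```bash
python3 -m handwheel '[[0,1.1,0.2,0,0,0,-1.1],[0,0,0,2,0,0,0],[0,0,0,4,0,0,0],[0,0,0,4,0,0,0],[0,0,0,3,0,0,0],[0,0,0,2.5,0,0,0],[0,0,0,1.5,0,0,0],[0,0,0,0.7,0,0,0],[0,0,0,0.4,0,0,0],[0,0,0,0.2,0,0,0],[0,0,0,0,0,0,0]]'
python3 - <<'E'
from h import *
s=sense();print(s["tool_pos"],s["wrist_force"])
p=snapshot("top");save(p,"t2.png",(240,170,400,290))
E
```

```text
clock: 9.25
tool_pos: [0.5343, 0.0141, 0.0339]
tcp_rot: [179.9, -0.1, 43.5]
wrist_force: [-0.2, 0.7, -1.6]
finger_gap: 0.0245
[0.53434457 0.01408131 0.03392739] [-0.23510687  0.68777394 -1.56750096]
```

View pics/t2.png

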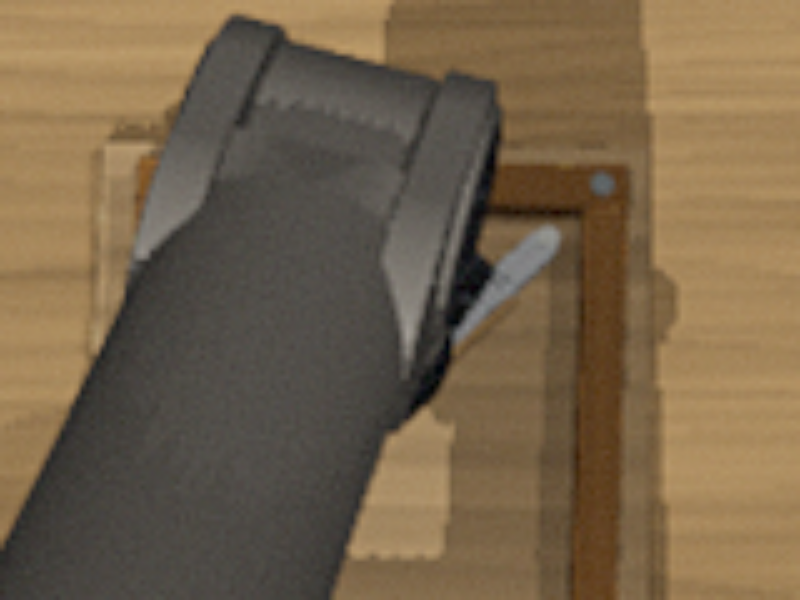

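The slide's nose (545,240) is just inside the far right corner. I'll lower it the last bit, release and lift to look.

```bash
python3 -m handwheel '[[0,0,0,0.15,0,0,0],[0,0,0,0,0,0,0],[0.35,0,0,0,0,0,0],[0.5,0,0,0,0,0,0],[0.65,0,0,0,0,0,0],[0.8,0,0,0,0,0,0],[1,0,0,0,0,0,0],[1,0,0,0,0,0,0],[1,0,0,0,0,0,0],[1,0,0,0,0,0,0]]'
python3 -m handwheel '[[1,0,0,-1,0,0,0],[1,0,0,-2,0,0,0],[1,0,0,-4,0,0,0],[1,0,0,-4,0,0,0],[1,0,0,-4,0,0,0],[1,-3,0,-4,0,0,0],[1,-2,0,-2,0,0,0],[1,0,0,-1,0,0,0],[1,0,0,0,0,0,0]]'
python3 - <<'E'
from h import *
p=snapshot("wrist");save(p,"w3.png");np.savez("w3.npz",**{k:p[k] for k in("frame","range_z","intrinsics","distortion","world_from_camera")})
look(p,["nose_a","near_left","far_right","far_left","near_right"],0.012)
E
```

```text
clock: 10.3
tool_pos: [0.5336, 0.014, 0.0319]
tcp_rot: [180.0, -0.0, 43.5]
wrist_force: [-0.0, -0.7, 0.2]
finger_gap: 0.0853
clock: 11.2
tool_pos: [0.4983, -0.0204, 0.2538]
tcp_rot: [179.9, -0.3, 43.4]
wrist_force: [0.7, 1.8, -0.2]
finger_gap: 0.0856
nose_a 0.82 [451.1 149.6] [614.4 -75.4  19. ]
nose_a 0.63 [184.6 146. ] [451.9 100.8  19. ]
near_left 0.61 [174.7 146.1] [449.3 105.1  31. ]
far_right 0.95 [456.6 152.2] [614.5 -77.   31. ]
near_right 0.98 [314.5 276. ] [444. -67.  31.]
```

View pics/w3.png

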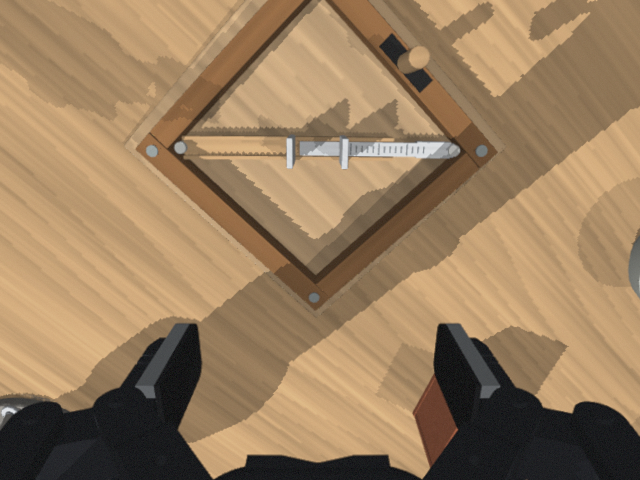

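The rule is seated in both corners, with noses at (180,147) and (455,150) and tabs at (290,152) and (345,152). I'll measure the reading from the noses and tabs.

```bash
cat >> h.py <<'E'
def cloud(pic):
    v,u=np.mgrid[0:480,0:640]; K=np.array(pic["intrinsics"]); 
    q=cv2.undistortPoints(np.stack([u,v],-1).reshape(-1,1,2).astype(float),K,np.array(pic["distortion"])).reshape(480,640,2)
    d=pic["range_z"]; c=np.dstack([q[...,0]*d,q[...,1]*d,d]); T=np.array(pic["world_from_camera"])
    return c@T[:3,:3].T+T[:3,3]
def tabs(pic,mid,ang):
    """tab spacing from the picture: grey pixels standing 45-75 mm high near mid, along the rule"""
    X=cloud(pic); a=np.radians(ang); e=np.array([np.cos(a),np.sin(a)]); n=np.array([-e[1],e[0]])
    r=(X[...,:2]-mid); s=r@e*1000; t=r@n*1000
    m=(abs(s)<45)&(abs(t)<20)&(X[...,2]>.058)&(X[...,2]<.072)&(pic["range_z"]>0)
    A=s[m&(s<0)];B=s[m&(s>0)]
    print("tabs n",len(A),len(B),"z",np.median(X[...,2][m]).round(4),"span a",np.percentile(A,[3,50,97]).round(1),"b",np.percentile(B,[3,50,97]).round(1),"t",np.median(t[m]).round(1))
    print("spacing med %.1f mean %.1f outer %.1f -> reading %.1f %.1f"%(np.median(B)-np.median(A),B.mean()-A.mean(),np.percentile(B,97)-np.percentile(A,3),55-(np.median(B)-np.median(A)),60-(np.percentile(B,97)-np.percentile(A,3))))
def blob(pic,c,r,h=13,smax=60,vmin=90):
    hsv=cv2.cvtColor(pic["frame"],cv2.COLOR_RGB2HSV); r0=max(0,r-h); w=hsv[r0:r+h,c-h:c+h]
    m=((w[...,1]<smax)&(w[...,2]>vmin)).astype(np.uint8); k,l,st,ce=cv2.connectedComponentsWithStats(m)
    i=1+np.argmax(st[1:,4]); return [ce[i][0]+c-h,ce[i][1]+r0]
def load(n): return dict(np.load(n))
E
python3 - <<'E'
from h import *
p=load("w3.npz")
X=cloud(p)
tabs(p,np.array([.533,.0135]),-46.7)
px=dict(NL=blob(p,152,151),FR=blob(p,482,151),NR=blob(p,314,297)); print(px)
for k,v in px.items(): print(k,(atz(p,v,.037)[:2]*1000).round(1),depthpt(p,v))
A=atz(p,blob(p,180,147),.026)*1000;print("nose a",A,depthpt(p,[180,147]))
for q in([452,150],[454,150],[457,151]):print(depthpt(p,q))
f=cv2.resize(p["frame"][125:180,165:475,::-1],None,fx=2.58,fy=2.58*1,interpolation=cv2.INTER_CUBIC)
g=cv2.resize(p["frame"][130:170,270:370,::-1],None,fx=8,fy=8,interpolation=cv2.INTER_CUBIC);f=f[:, :800]
cv2.imwrite("pics/w3c.png",np.vstack([f if f.shape[1]==800 else cv2.copyMakeBorder(f,0,0,0,800-f.shape[1],cv2.BORDER_CONSTANT),g]))
E
```

```text
tabs n 197 206 z 0.0651 span a [-24.2 -21.8 -19.9] b [19.3 21.6 24.1] t 0.1
spacing med 43.5 mean 43.6 outer 48.3 -> reading 11.5 11.7
{'NL': [np.float64(151.52173913043478), np.float64(150.54782608695652)], 'FR': [np.float64(481.2212389380531), np.float64(150.42477876106196)], 'NR': [np.float64(313.5487804878049), np.float64(297.2073170731707)]}
NL [434.4 116.4] [0.43475754 0.11614861 0.03815064]
FR [629.4 -89.4] [ 0.62929577 -0.08922624  0.03753124]
NR [429.2 -79.8] [ 0.42950334 -0.07951576  0.03773316]
nose a [450.41017184 101.93117065  26.        ] [0.45024386 0.10218504 0.025437  ]
[ 0.61383135 -0.07440568  0.02515201]
[ 0.61495743 -0.07547333  0.02588467]
[ 0.61631867 -0.07822447  0.02540013]
```

View pics/w3c.png

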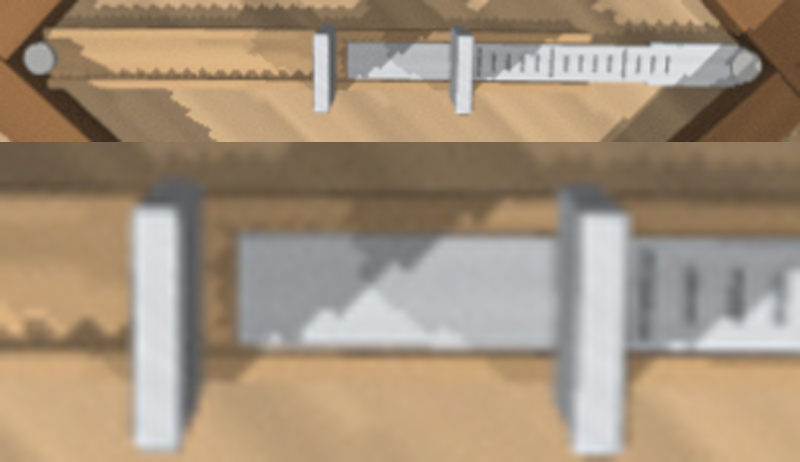

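Reading 1 (near left to far right) is about 11.6 mm: 11.5–11.7 from the tabs and ~12 from the noses. Now I'll pick the rule up for the second diagonal.

```bash
python3 -m handwheel '[[1,2.9,0,2,0,0,0],[1,2,0,4,0,0,0],[1,0,0,4,0,0,0],[1,0,0,4,0,0,0],[1,0,0,3.5,0,0,0],[1,0,0,2.5,0,0,0],[1,0,0,1.2,0,0,0],[1,0,0,0.6,0,0,0],[1,0,0,0,0,0,0],[0,0,0,0,0,0,0],[0,0,0,0,0,0,0],[0,0,0,0,0,0,0]]'
python3 -m handwheel '[[0,0,0,0,0,0,0],[0,0,0,0,0,0,0],[0,0,0,0,0,0,0],[0,0,0,-1,0,0,0],[0,0,0,-2.5,0,0,0],[0,0,0,-4,0,0,0],[0,0,0,-3.5,0,0,0],[0,0,0,-2,0,0,0],[0,0,0,0,0,0,-8],[0,0,0,0,0,0,-8],[0,0,0,0,0,0,-8],[0,0,0,0,0,0,-8]]'
python3 -m handwheel '[[0,0,0,0,0,0,-8],[0,0,0,0,0,0,-8],[0,0,0,0,0,0,-8],[0,0,0,0,0,0,-8],[0,0,0,0,0,0,-8],[0,0,0,0,0,0,-8],[0,0,0,0,0,0,-6],[0,0,0,0,0,0,-2.8],[0,0,0,0,0,0,0]]'
python3 - <<'E'
from h import *
p=snapshot("wrist");save(p,"w4.png");s=sense();print(s["tool_pos"],s["tcp_rot"],s["finger_gap"])
look(p,["nose_a"],s["tool_pos"][2]-.020)
for q in place_of("nose_a",p)[:2]:print(depthpt(p,q["pixel"]))
E
```

```text
clock: 12.7
tool_pos: [0.5338, 0.0136, 0.0352]
tcp_rot: [179.9, -0.1, 43.5]
wrist_force: [-1.8, 2.1, 9.7]
finger_gap: 0.0439
clock: 13.9
tool_pos: [0.5323, 0.013, 0.164]
tcp_rot: [-180.0, 0.0, 75.8]
wrist_force: [0.4, -0.5, -2.3]
finger_gap: 0.0244
clock: 14.8
tool_pos: [0.5324, 0.0129, 0.1638]
tcp_rot: [-180.0, -0.0, 132.2]
wrist_force: [-0.6, -0.5, -2.0]
finger_gap: 0.0247
[0.53241697 0.01290614 0.16382488] [-179.97242542   -0.00769135  132.16480507] 0.02440656747081229
nose_a 0.87 [564.7 307.6] [609.5  86.5 150.8]
nose_a 0.82 [ 67.6 314.2] [454.5 -58.6 150.8]
[0.60957071 0.08655325 0.150692  ]
[ 0.45469125 -0.05716737  0.15246784]
```

View pics/w4.png

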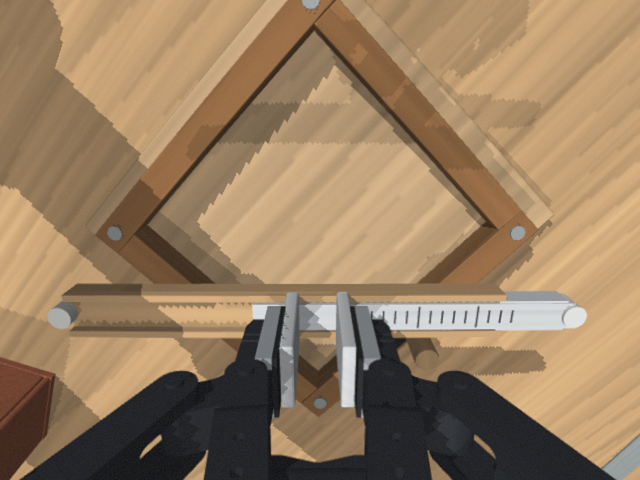

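The rule is held over the second diagonal (noses (62,314) and (574,316)), parallel to the NR (114,233) and FL (518,233) pins. I'll lower it and release.

```bash
python3 -m handwheel '[[0,0,0,2,0,0,0],[0,0,0,3.5,0,0,0],[0,0,0,3,0,0,0],[0,0,0,2,0,0,0],[0,0,0,1.4,0,0,0],[0,0,0,0.7,0,0,0],[0,0,0,0.4,0,0,0],[0,0,0,0.1,0,0,0],[0,0,0,0,0,0,0]]'
python3 -m handwheel '[[0,0,0,0.1,0,0,0],[0.35,0,0,0,0,0,0],[0.5,0,0,0,0,0,0],[0.65,0,0,0,0,0,0],[0.8,0,0,0,0,0,0],[1,0,0,0,0,0,0],[1,0,0,0,0,0,0],[1,0,0,0,0,0,0],[1,0,0,0,0,0,0]]'
python3 -m handwheel '[[1,0,0,-1,0,0,0],[1,0,0,-2,0,0,0],[1,0,0,-4,0,0,0],[1,0,0,-4,0,0,0],[1,0,0,-4,0,0,0],[1,-3,0,-4,0,0,0],[1,-2,0,-2,0,0,0],[1,0,0,-1,0,0,0],[1,0,0,0,0,0,0],[1,0,0,0,0,0,0]]'
python3 - <<'E'
from h import *
p=snapshot("wrist");save(p,"w5.png");np.savez("w5.npz",**{k:p[k] for k in("frame","range_z","intrinsics","distortion","world_from_camera")})
look(p,["nose_a","near_right","far_left"],0.012)
tabs(p,np.array([.5325,.0135]),42.3)
E
```

```text
clock: 15.85
tool_pos: [0.5343, 0.0131, 0.0364]
tcp_rot: [179.8, 0.1, 132.2]
wrist_force: [-4.3, -0.9, 14.6]
finger_gap: 0.0243
clock: 16.75
tool_pos: [0.5328, 0.0133, 0.0317]
tcp_rot: [-180.0, -0.0, 132.3]
wrist_force: [-0.4, 0.3, 0.7]
finger_gap: 0.0853
clock: 17.75
tool_pos: [0.5653, -0.0223, 0.2508]
tcp_rot: [-179.9, -0.1, 132.3]
wrist_force: [-0.9, -0.3, -0.1]
finger_gap: 0.0856
nose_a 0.84 [447.4 143. ] [616.4  94.9  19. ]
nose_a 0.77 [183.2 148.8] [445.9 -67.4  19. ]
near_right 0.76 [175.3 149.4] [443.2 -69.   31. ]
far_left 0.78 [457.9 142.2] [619.1  99.8  31. ]
far_left 0.71 [317.2 280.5] [616.8 -77.2  31. ]
tabs n 210 220 z 0.0651 span a [-21.6 -19.1 -16.8] b [16.6 19.  21.5] t 1.2
spacing med 38.2 mean 38.1 outer 43.1 -> reading 16.8 16.9
```

View pics/w5.png

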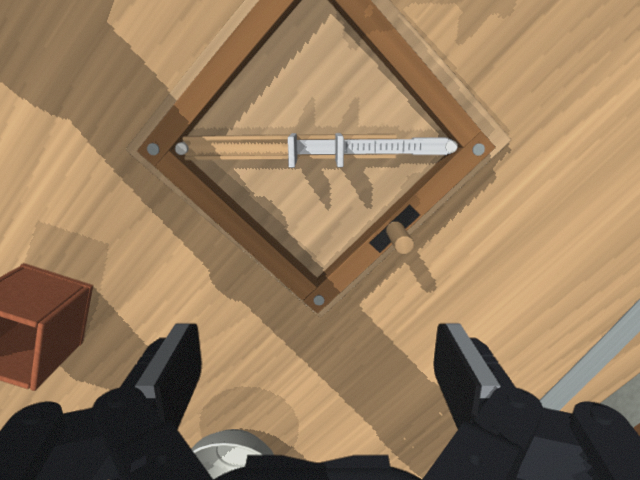

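The rule is seated in the second diagonal (noses (181,148) and (452,147)), and reading 2 is about 16.8 mm. The readings differ by about 5 mm, so the far bar has to go left about 3.7 mm. Next I'll locate the peg.

Run:
```python
from h import *
for n,q,mid in(("w3.npz",(419,57),0),("w5.npz",(404,244),0)):
    p=load(n);X=cloud(p);c,r=q;w=X[r-15:r+15,c-15:c+15].reshape(-1,3);m=w[:,2]>.079;print(m.sum(),w[m].mean(0))
s=sense();print(s["tool_pos"],s["tcp_rot"],s["qpos"])
p=snapshot("wrist");X=0
px=dict(NR=blob(p,153,150),FL=blob(p,479,149),FR=blob(p,319,300))
for k,v in px.items(): print(k,v,(atz(p,v,.037)[:2]*1000).round(1))
for z in (181,148),(452,147): print(atz(p,blob(p,*z,h=8),.026)*1000, depthpt(p,z))
```

```text
427 [0.63071736 0.00926999 0.08470502]
305 [0.6302554  0.00942266 0.08456698]
[ 0.5653539  -0.02262904  0.25042987] [-179.89494742   -0.13743653  132.34579837] [-17.08475264  20.09298698  24.42755737  82.59085205  -8.32692154
  79.27397417  49.94727452]
NR [np.float64(152.7155172413793), np.float64(148.3706896551724)] [429.3 -79.9]
FL [np.float64(478.85470085470087), np.float64(148.5982905982906)] [634.3 106.9]
FR [np.float64(318.7439024390244), np.float64(299.8658536585366)] [629.5 -89.5]
[445.52832415 -65.94037632  26.        ] [ 0.44508659 -0.06682773  0.02515527]
[617.6616158   92.95280688  26.        ] [0.6198545  0.09383582 0.02537931]
```

```bash
python3 -m handwheel '[[1,-0.4,1.4,0,0,0,0],[1,-0.8,2.8,0,0,0,0],[0.8,-0.8,2.8,0,0,0,0],[0.6,0,0,0,0,0,-6],[0.5,0,0,0,0,0,-8],[0.5,0,0,0,0,0,-8],[0.5,0,0,0,0,0,-8],[0.5,0,0,0,0,0,-8],[0.5,0,0,0,0,0,-6],[0.5,0,0,0,0,0,-2.2],[0.5,0,0,0,0,0,0]]'
python3 - <<'E'
from h import *
s=sense();print(s["qpos"])
p=snapshot("wrist");save(p,"w6.png")
look(p,["peg_mid"])
E
```

```text
clock: 19.1
tool_pos: [0.6313, 0.0089, 0.2511]
tcp_rot: [180.0, -0.1, 178.5]
wrist_force: [0.2, 0.1, 0.8]
finger_gap: 0.0429
[-11.28380362  27.54864832  14.40036003  70.58231116  -6.66879951
  82.73481654  90.87415983]
peg_mid 0.98 [315.8 212.5] [633.9   9.5  61. ]
```

View pics/w6.png

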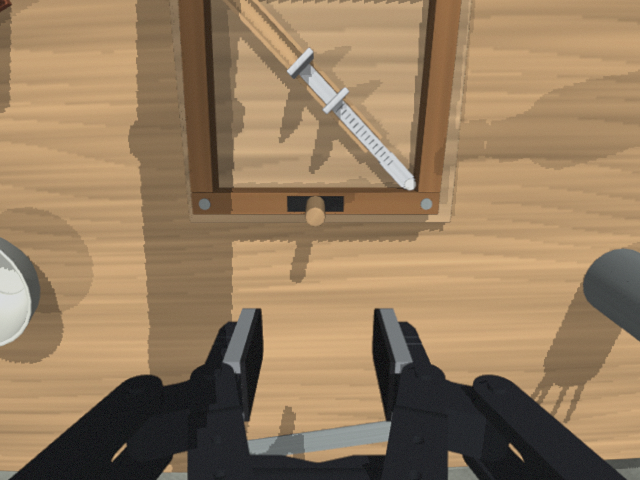

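The peg (316,213) is centred between the jaws, and the rule's nose is in the far left corner (409,184). I'll go down, then push left (tool +y) slowly, watching the force.

```bash
python3 -m handwheel '[[0.5,0,0,2,0,0,0],[0.5,0,0,4,0,0,0],[0.5,0,0,4,0,0,0],[0.5,0,0,4,0,0,0],[0.5,0,0,3.5,0,0,0],[0.5,0,0,2,0,0,0],[0.5,0,0,1,0,0,0],[0.5,0,0.2,0,0,0,0],[0.5,0,0.2,0,0,0,0],[0.5,0,0.2,0,0,0,0],[0.5,0,0.2,0,0,0,0],[0.5,0,0.1,0,0,0,0]]'
python3 -m handwheel '[[0.5,0,0.1,0,0,0,0],[0.5,0,0.1,0,0,0,0],[0.5,0,0.1,0,0,0,0],[0.5,0,0.1,0,0,0,0],[0.5,0,0.1,0,0,0,0]]'
```

```text
clock: 20.4
tool_pos: [0.6326, 0.0182, 0.0479]
tcp_rot: [180.0, 0.1, 178.5]
wrist_force: [-0.1, 0.6, 0.1]
finger_gap: 0.0428
clock: 20.9
tool_pos: [0.6321, 0.0216, 0.0468]
tcp_rot: [-179.9, 0.0, 178.4]
wrist_force: [-0.1, -2.6, 0.3]
finger_gap: 0.0427
```

```bash
python3 -m handwheel '[[0.5,0,0.1,0,0,0,0],[0.5,0,0.1,0,0,0,0],[0.5,0,0.1,0,0,0,0]]'
python3 -m handwheel '[[0.5,0,0.1,0,0,0,0],[0.5,0,0.1,0,0,0,0],[0.5,0,0,0,0,0,0]]'
python3 - <<'E'
from h import *
for c in("wrist","top"):
    p=snapshot(c); 
    if c=="wrist": 
        px=dict(); save(p,"w7.png")
        for n in("far_left","far_right","near_left"): print(n,[(round(q["conf"],2),np.round(q["pixel"])) for q in place_of(n,p)[:1]])
E
```

```text
clock: 21.2
tool_pos: [0.6321, 0.0236, 0.0469]
tcp_rot: [-179.9, 0.0, 178.4]
wrist_force: [-0.5, -4.3, 0.7]
finger_gap: 0.0427
clock: 21.5
tool_pos: [0.6322, 0.0248, 0.0468]
tcp_rot: [-179.8, 0.0, 178.4]
wrist_force: [-0.3, -5.9, 1.1]
finger_gap: 0.0427
far_left [(0.74, array([480., 272.]))]
far_right [(0.87, array([ 79., 278.]))]
near_left []
```

```bash
python3 -m handwheel '[[0.5,0,0.1,0,0,0,0],[0.5,0,0.1,0,0,0,0],[0.5,0,0.1,0,0,0,0]]'; python3 -m handwheel '[[0.5,0,0.1,0,0,0,0],[0.5,0,0.1,0,0,0,0],[0.5,0,0,0,0,0,0]]'
```

```text
clock: 22.05
tool_pos: [0.6323, 0.0268, 0.0468]
tcp_rot: [-179.7, 0.0, 178.3]
wrist_force: [-0.2, -7.7, 0.7]
finger_gap: 0.0425
clock: 22.35
tool_pos: [0.6323, 0.0289, 0.0468]
tcp_rot: [-179.7, 0.0, 178.3]
wrist_force: [-0.1, -7.1, -0.3]
finger_gap: 0.0429
```

The force has levelled at ~7 N, so the bar is moving, by about 3.3 mm so far. I'll back off, go back to the earlier viewpoint and take the reading.

```bash
python3 -m handwheel '[[0.5,0,-0.2,0,0,0,0],[0.5,0,-0.4,0,0,0,0],[0.5,0,-0.8,0,0,0,0],[0.5,0,-0.6,0,0,0,0],[0.5,0,0,0,0,0,0],[0.5,0,0,-2,0,0,0],[0.5,0,0,-4,0,0,0],[0.5,0,0,-4,0,0,0],[0.5,0,0,-4,0,0,0],[0.5,0,0,-4,0,0,0],[0.5,0,0,-2.5,0,0,0],[1,0,0,0,0,0,0]]'
python3 -m handwheel '[[1,0,0,0,0,0,6.2],[1,0,0,0,0,0,8],[1,0,0,0,0,0,8],[1,0,0,0,0,0,8],[1,0,0,0,0,0,8],[1,0,0,0,0,0,8],[1,0.8,-2.8,0,0,0,0],[1,0.8,-2.8,0,0,0,0],[1,0.4,-1.4,0,0,0,0],[1,0,0,0,0,0,0],[1,0,0,0,0,0,0]]'
python3 - <<'E'
from h import *
s=sense();print(s["tool_pos"],s["tcp_rot"])
p=snapshot("wrist");save(p,"w8.png");np.savez("w8.npz",**{k:p[k] for k in("frame","range_z","intrinsics","distortion","world_from_camera")})
tabs(p,np.array([.5325,.0145]),42.8)
p=snapshot("wrist");tabs(p,np.array([.5325,.0145]),42.8)
px=dict(NR=blob(p,153,150),FL=blob(p,479,149),FR=blob(p,319,300))
for k,v in px.items(): print(k,v,(atz(p,v,.037)[:2]*1000).round(1))
E
```

```text
clock: 23.55
tool_pos: [0.6345, 0.0137, 0.2573]
tcp_rot: [179.9, 0.6, 178.6]
wrist_force: [0.4, -0.9, 0.4]
finger_gap: 0.0557
clock: 24.65
tool_pos: [0.5666, -0.0185, 0.2512]
tcp_rot: [180.0, -0.1, 132.3]
wrist_force: [0.5, -0.8, 0.2]
finger_gap: 0.0854
[ 0.56657479 -0.01848286  0.25117098] [179.96331785  -0.07427732 132.32581096]
tabs n 216 217 z 0.0651 span a [-22.2 -19.6 -17.3] b [19.  21.4 23.8] t 1.8
spacing med 41.0 mean 41.0 outer 46.0 -> reading 14.0 14.0
tabs n 215 213 z 0.0651 span a [-22.1 -19.5 -17.3] b [18.9 21.  23.4] t 2.1
spacing med 40.5 mean 40.7 outer 45.5 -> reading 14.5 14.5
NR [np.float64(147.79646017699116), np.float64(150.47787610619469)] [429.3 -79.8]
FL [np.float64(476.59166666666664), np.float64(147.34166666666667)] [634.5 111. ]
FR [np.float64(316.93975903614455), np.float64(298.4698795180723)] [629.7 -85.3]
```

View pics/w8.png

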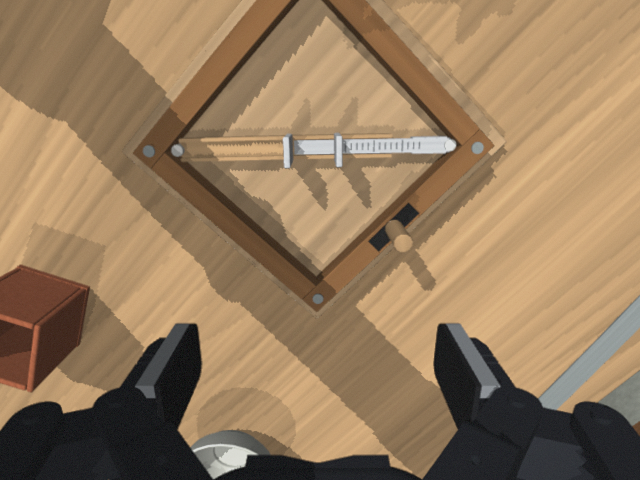

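Both checks agree that the diagonals are equal: reading 2 is now ~14.2 mm (predicted reading 1 ~14.4), and the pin diagonals are 280.6 and 280.2 mm. The rule is seated (noses (177,150) and (450,145)), so I'll hand in.

```bash
python3 -c "
from station import *
print(hand_in())"
```

```text
the job is handed in; nothing more can be done
None
```

The mould's two diagonals are now equal as far as I can measure, well inside the 4 mm limit, and the job is handed in after about 25 s of robot time.

- **First readings:** I sprang the rule out near left to far right first, and it read about 11.6 mm. I then did near right to far left, which read about 16.8 mm, so the two differed by about 5 mm.
- **Adjustment:** I pushed the peg to the left at about 10 mm/s. The highest wrist force I saw was about 7.7 N, so the peg yielded about 5 mm. The far bar moved about 4.1 mm.
- **Last checks:** The second diagonal now reads 14.0–14.5 mm. I did not measure the first diagonal again with the rule. The bar shift puts it at about 14.4 mm, and the distances between the corner hinge pins agree (280.6 and 280.2 mm).
- **Where my measurements disagreed:** Reading 1 came out at about 12 mm from the noses, against 11.5–11.7 mm from the tabs. A nose measurement on the second diagonal was too unreliable to use. The readings average about 14.2 mm, not the 13.5 mm given for a square mould.
- **How it was left:** The rule lies seated across the second diagonal and the arm is clear of everything. I didn't touch the clay box, bowl or jar, but I didn't re-measure where they stand. When I set the rule down the second time it met the board at about 15 N.

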